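Turn the spice carousel to the herb jar and stop it there

TASK

Turn the spice carousel by pushing its rim with a fingertip until the herb jar stands at the front, nearest the front edge of the worktop. Then push the red thumb plate of the stop fully home, so that its bolt sits in the rim's notch and the carousel stays put. Turn it gently enough that nothing on it topples, touch none of the jars, shakers or the cup, grip or lift nothing, and leave everything else on the worktop where it is.

Things in the scene. Friction and masses are not known exactly. Their poses are not given: they have to be found in the camera images.
- carousel_foot: Fixed foot under the turntable. Origin on the turning axis at worktop height (z = 0), z up. Its -x axis is the carousel's front: it points to the front edge of the worktop within 8 degrees. Azimuths in these notes are about its z axis, anticlockwise seen from above, with 0 at the front: the right-hand side is +90 degrees, the left-hand side -90.
- carousel: The turntable with all it carries, turning on the foot's axis; origin on the axis at worktop height, z up. Its own -x axis points from the axis to the place where the herb jar stands: the jar is at the front when this yaw equals the foot's. The rather stiff bearing needs 1 to 2 N at the rim; the disc stays where it is left and does not coast. It has about 1.5 mm of side play and is held down by its weight only.
- turntable_floor (a point): Centre of the turntable's flat cork floor, 34 mm above the worktop, on the axis (a steel bolt head 22 mm across stands 5 mm above it). The turntable is a brown wooden disc 280 mm across with a raised rim 9 mm thick (radius 131 to 140 mm), its top 72 mm above the worktop. Six places for jars, one of them empty, lie 60 degrees apart, 68 mm from the axis.
- rim_notch (a point): Middle of one of the six finger notches in the rim, 50 mm above the worktop, 135.5 mm from the axis. It turns with the disc, 30 degrees anticlockwise of the herb jar's place; the others follow every 60 degrees, midway between the jars' places. Each notch is 50 mm wide with rounded ends and open down to the floor. A fingertip let down into one pushes the end of the rim sideways.
- stop_bracket (a point): Top of the fixed dark steel bracket that guides the stop, 65 mm above the worktop, 157 mm from the axis at azimuth -30 degrees (front left). The bracket is 52 mm wide and reaches from 148 to 166 mm from the axis, so a finger cannot follow the rim past it; under it a flat strip 6 mm high, 48 mm wide, reaches out to 200 mm.
- stop (a joint): Travel of the stop bolt, m: 0 drawn out (nose 5 mm outside the rim), 0.022 home. It slides level towards the axis with about 3 N and stays where left. Steel bolt 32 mm wide, round-nosed, 38 to 58 mm high. It enters a rim notch (9 mm play each side) standing before it, as when any place is at the front; its nose draws the turntable in if that is up to about 5 degrees off; else the rim blocks it.
- stop_plate (a point): Middle of the outer face of the stop's red thumb plate, 70 mm above the worktop; with the stop out it is 196 mm from the axis at azimuth -30 degrees (front left). The upright plate is 40 mm wide, 8 mm thick and reaches from 38 to 86 mm above the worktop. Push its outer face straight towards the axis by 22 mm. The worktop outside it is free for 60 mm.
- herb_jar: The jar wanted: white herb jar with a white cap and a dark blue and green label, 47 mm across and 98 mm high, loose on the carousel. Origin at the middle of its underside.
- salt_shaker: Clear shaker with a grey domed top, 44 mm across and 90 mm high, loose on the carousel. Origin at the middle of its underside.
- pepper_shaker: A second shaker like the first, loose on the carousel. Origin at the middle of its underside.
- glass_cup: Small clear glass cup, 72 mm across and 62 mm high, loose on the carousel. Origin at the middle of its underside.
- amber_jar: Amber glass jar with a dark metal lid, 52 mm across and 78 mm high, loose on the carousel. Origin at the middle of its underside.
- green_cup: Bystander: pale green cup upside down, 64 mm high, in front of the dish rack. Origin under its middle.
- saucer: Bystander: clear glass saucer, 137 mm across, in front of the dish rack. Origin under its middle.
- teaspoon: Bystander: steel teaspoon, 137 mm long, lying in front of the dish rack. Origin under its middle.
- opener: Bystander: bottle opener with a white handle, 174 mm long, lying at the front right. Origin under its middle.
- red_sachet: Bystander: flat red sachet, 75 mm long, at the front right. Origin under its middle.
- green_sachet: Bystander: flat green sachet, 75 mm long, at the front right. Origin under its middle.

How it is judged:
On the way:
1. the herb jar has been brought to the front of the carousel (within about 20 degrees) and the carousel has come to rest, the stop still out (x of herb_jar in the frame of carousel_foot between -0.086 and -0.05 m and y of herb_jar in the frame of carousel_foot between -0.024 and 0.024 m and angular speed of carousel below 0.1 rad/s and value of joint stop below 0.006 m), for 0.2 s.
At the end, for the whole second after the job is handed in: The stop is home (at least 19.5 of its 22 mm), the herb jar stands at the front of the carousel (50 to 86 mm in front of the turning axis, within 12 mm of the centre line), the carousel lies level on its foot at rest and all five things on it stand upright on its floor (height (world z) of carousel below 0.004 m and angle between carousel's own z axis and vertical below 0.03 rad and x of herb_jar in the frame of carousel_foot between -0.086 and -0.05 m and y of herb_jar in the frame of carousel_foot between -0.012 and 0.012 m and angular speed of carousel below 0.1 rad/s and value of joint stop above 0.0195 m and angle between each of herb_jar, salt_shaker, pepper_shaker, glass_cup, amber_jar's own z axis and vertical below 0.12 rad and height (world z) of herb_jar between 0.029 and 0.04 m and height (world z) of salt_shaker between 0.029 and 0.04 m and height (world z) of pepper_shaker between 0.029 and 0.04 m and height (world z) of glass_cup between 0.029 and 0.04 m and height (world z) of amber_jar between 0.029 and 0.04 m); the robot touches nothing.
It fails at once if a jar, shaker or the cup on the carousel was touched by the robot (contact force between any of the fingers, the arm and herb_jar above 0.5 N or contact force between any of the fingers, the arm and salt_shaker above 0.5 N or contact force between any of the fingers, the arm and pepper_shaker above 0.5 N or contact force between any of the fingers, the arm and glass_cup above 0.5 N or contact force between any of the fingers, the arm and amber_jar above 0.5 N).
It fails at once if the turntable was lifted or tipped, or something on it toppled, was lifted or fell off (height (world z) of carousel above 0.012 m or angle between carousel's own z axis and vertical above 0.1 rad or angle between any of herb_jar, salt_shaker, pepper_shaker, glass_cup, amber_jar's own z axis and vertical above 0.35 rad or height (world z) of any of herb_jar, salt_shaker, pepper_shaker, glass_cup, amber_jar above 0.055 m or height (world z) of any of herb_jar, salt_shaker, pepper_shaker, glass_cup, amber_jar below 0.022 m).
It fails at once if the carousel was spun violently (over 3 rad/s) (angular speed of carousel above 3 rad/s).
It fails at once if the rim or the stop was gripped or pressed very hard (over 40 N) (contact force between the fingers and carousel above 40 N or contact force between the fingers and stop above 40 N).
It fails at once if a bystander was moved more than 25 mm (distance of any of green_cup, saucer, teaspoon, opener, red_sachet, green_sachet from where it was at the start of the episode above 0.025 m).
It also fails if it takes over 72 s, if anything falls off the work surface, if the arm or the gripper's body presses on something with over 40 N, if the wrist force passes 120 N, or if a joint passes its speed limit or range.

ROBOT

A 6-joint arm with a two-finger parallel gripper is mounted at the origin on a cart in front of the work surface, level with it; the furniture and walls round the work are solid. World frame = base frame: x ahead of the robot, y to its left, z up, the work surface at z = 0. Lengths are in m, angles in rad, forces in N, time in s.
With the tool pointing down it reaches from about 0.4 to 0.825 m from the base axis. Payload 7 kg.
Tool frame: the origin (TCP) lies on the centre line of the jaws, within the pads' length; the fingertips stand arm.tip_reach ahead of it and the grasp point (between the pads) is the TCP (arm.tip_reach is the distance from the TCP to the fingertips, in m); x points along the fingers, z is the direction in which the jaws open and shut, and the axes are right-handed (so a half turn about x gives the same grasp; the last joint's range is limited). The gripper opens to 88 mm and grips with 3 to 60 N. Pads are 19 mm wide; open, the fingers measure 130 mm over their backs; the gripper's body (78 mm by 193 mm) begins 47 mm behind the grasp point.
Start: joints at [-0.988, 0.359, 0.012, 0, -1.224, -0.288], TCP at [0.196, -0.646, 0.221] pointing down, gripper open.
Joint ranges: [-3.07, 3.07], [-1.43, 2.12], [-1.02, 1.25], [-3.03, 1.67], [-3.05, -0], [-3.03, 3.03]. Speed limits (rad/s): [2.39, 2.39, 3.01, 3.14, 3.14, 3.14].

INTERFACE

Orientations are given as a rotation vector (axis times angle).
In Python, from station import arm gives the robot as it stands.
- The arm moves only by the shell command python3 -m pendant 'ROWS' [OPENING] [FORCE]. ROWS is JSON, a list of rows, each a list of 6 numbers: the shift along the tool's x, y, z in cm, then the turn, a rotation vector about the tool's x, y, z in rad. In form: [[tx, ty, tz, wx, wy, wz], ...]. A call has 1 to 8 rows; each row shifts and turns the commanded pose from where the row before left it, along the tool's axes as they then stand; what a row does not reach is not made up. A row lasts 1/8 s, in which the tool goes at most 62.5 mm and 10.7 degrees, less where a joint would pass 70% of its speed; a pose out of reach is approached as far as the arm can. A call is refused whole if a number of a shift passes 6.25 or a number of a turn 0.188, either way. A call with a gripper value outside its range is refused whole. OPENING is the closure, from 0 (fully open) to 1 (shut), set as the call begins (- or left out, the last holds). The fingers move at their own pace and stop on an object; FORCE is the grip in N (left out, the last holds). Time passes only in rows, so rows that do not move let the fingers close. It gives the time, the measured TCP pose, the force and the opening at its end, in the units of the state.
- arm.read_state(): the state, without advancing time (a new reading comes with each control period).
- arm.get_image(name): name is "scene" or "top" or "wrist"; returns (picture, depth): 420x560x3 uint8, red, green, blue; 420x560 float32, m along the optical axis (not along the pixel's ray), 0 where there is no reading.
- arm.camera_model(name): a dict with "intrinsics" (3x3 intrinsics, pixels), "extrinsics" (4x4, takes a point from camera to world coordinates). Camera axes: x right, y down, z forward; pixel columns grow to the right and rows downward; lengths in m; the calibration is good to about 2 mm. A picture is of the moment at which its call begins: read the wrist's pose just before it. camera_model takes no time and is no camera call; for the wrist camera it gives the pose at the moment of the call.
- arm.close_job(): hands the job in, once; it reports no verdict.
The state is a dict: "t": time; "q": joint angles; "joint_velocities": joint speeds; "joint_torque": joint torques, N m; "eef_pos": TCP position; "ee_rot": TCP orientation; "wrist_force": force on the tool from outside, world axes, zero at the start; "wrist_torque": the same for the moment, N m; "opening": finger opening in m.
Only numpy, scipy, OpenCV 4.12 (cv2) and the standard library are available. Lean on these libraries where they do the work, as an engineer would, in place of code of your own. Each camera call takes 0.05 s, during which the arm holds its last target. There are 200 camera calls.

## Working session

There is one attempt and no reset: what is moved stays moved. The work goes in short steps, Python scripts to look and compute and a shell command to move; the robot and the scene stay as the last step left them, time stands still between calls to the robot, and variables do not carry over. Pictures are saved under pics/ and viewed, about 8 in all and at most 12, crops included, and the job is handed in when it is done.

```bash
ls; mkdir -p pics
python3 - <<'E'
from station import arm
import cv2,numpy as np
s=arm.read_state(); print({k:np.round(v,3).tolist() for k,v in s.items()}, arm.tip_reach)
for n in ("top","scene"):
    p,d=arm.get_image(n); cv2.imwrite(f"pics/{n}0.png",p[:,:,::-1]); np.save(f"pics/{n}0.npy",d)
    m=arm.camera_model(n); print(n,np.round(m["intrinsics"],1).tolist(),np.round(m["extrinsics"],3).tolist())
E
```

```text
pics
{'t': 0.0, 'q': [-0.988, 0.359, 0.011, -0.0, -1.224, -0.288], 'joint_velocities': [-0.001, -0.002, 0.001, 0.001, -0.0, -0.001], 'joint_torque': [0.002, -58.272, 29.306, 6.997, 0.007, -0.0], 'eef_pos': [0.196, -0.645, 0.22], 'ee_rot': [-1.421, 1.054, 1.424], 'wrist_force': [-0.161, 0.405, 0.24], 'wrist_torque': [-0.046, -0.013, -0.001], 'opening': 0.088} 0.019
top [[530.2, 0.0, 272.3], [0.0, 530.2, 215.5], [0.0, 0.0, 1.0]] [[-0.465, -0.778, 0.422, -0.259], [-0.885, 0.414, -0.212, 0.231], [-0.01, -0.473, -0.881, 1.737], [0.0, 0.0, 0.0, 1.0]]
scene [[418.2, 0.0, 282.8], [0.0, 418.2, 207.4], [0.0, 0.0, 1.0]] [[0.619, -0.419, 0.664, -0.255], [-0.785, -0.334, 0.521, -0.811], [0.003, -0.844, -0.536, 0.718], [0.0, 0.0, 0.0, 1.0]]
```

View pics/top0.png

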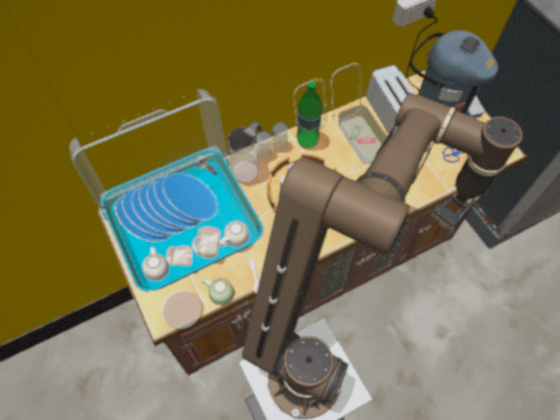

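View pics/scene0.png

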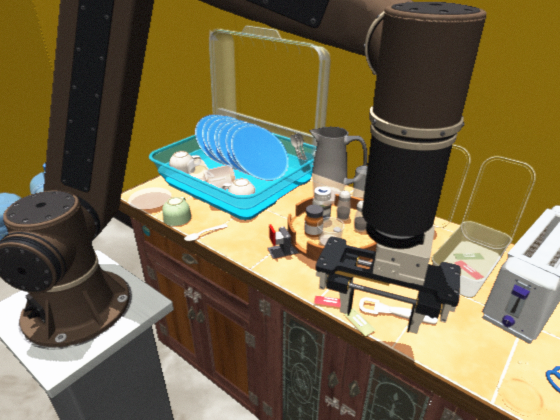

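```bash
cat > h.py <<'E'
import cv2,numpy as np
from station import arm
def grab(n,tag):
    m=arm.camera_model(n); p,d=arm.get_image(n)
    cv2.imwrite(f"pics/{tag}.png",p[:,:,::-1]); np.save(f"pics/{tag}.npy",d)
    return p,d,cloud(d,m)
def cloud(d,m):
    K=m["intrinsics"];E=m["extrinsics"]
    v,u=np.mgrid[:d.shape[0],:d.shape[1]]
    c=np.stack([(u-K[0,2])/K[0,0]*d,(v-K[1,2])/K[1,1]*d,d],-1)
    w=c@E[:3,:3].T+E[:3,3]; w[d==0]=np.nan
    return w
def crop(tag,x0,y0,x1,y1,k):
    i=cv2.imread(f"pics/{tag}.png")[y0:y1,x0:x1]
    cv2.imwrite(f"pics/{tag}c.png",cv2.resize(i,None,fx=k,fy=k,interpolation=cv2.INTER_CUBIC))
E
python3 - <<'E'
from h import *
crop("scene0",250,165,430,300,4)
d=np.load("pics/scene0.npy");p=cv2.imread("pics/scene0.png")[:,:,::-1].astype(int);w=cloud(d,arm.camera_model("scene"))
red=(p[...,0]>140)&(p[...,1]<60)&(p[...,2]<60)
R=red&(w[...,2]>.03)
v,u=np.nonzero(R); print("red",len(v),u.mean(),v.mean(),np.nanmedian(w[R],0),np.nanmin(w[R],0),np.nanmax(w[R],0))
z=w[...,2]
sel=(abs(z-.072)<.004); sel[:165]=0; sel[300:]=0; sel[:,:265]=0; sel[:,390:]=0
P=w[sel][:,:2]; print(len(P))
best=(0,)
rng=np.random.default_rng(0)
from scipy.optimize import least_squares
for cx in np.arange(.3,.8,.005):
  for cy in np.arange(-.7,0,.005):
    r=np.hypot(P[:,0]-cx,P[:,1]-cy); n=((r>.129)&(r<.142)).sum()
    if n>best[0]: best=(n,cx,cy)
print(best)
c=np.array(best[1:])
for i in range(5):
    r=np.hypot(*(P-c).T); Q=P[abs(r-.1355)<.01]
    c=least_squares(lambda c:np.hypot(*(Q-c).T)-.1355,c,loss='soft_l1',f_scale=.003).x
print("centre",c,len(Q))
for uv in [(200,268),(330,390)]: pass
# front edge, from top view
E
```

```text
red 15 271.8666666666667 229.4 [ 0.43091042 -0.23650231  0.083436  ] [ 0.42267656 -0.24802761  0.07950513] [ 0.43737898 -0.22433025  0.08527751]
652
(np.int64(184), np.float64(0.5950000000000002), np.float64(-0.33499999999999963))
centre [ 0.59528017 -0.33520022] 185
```

View pics/scene0c.png

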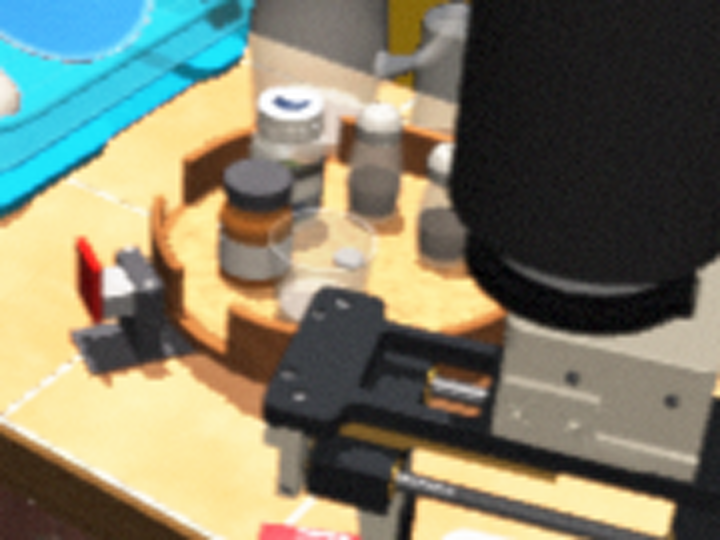

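```bash
cat >> h.py <<'E'
from scipy.spatial.transform import Rotation as Ro
def pose():
    s=arm.read_state(); return np.array(s["eef_pos"]),Ro.from_rotvec(s["ee_rot"]),s
def to(p,R=None):
    """shift in tool axes (cm) and turn (rotvec tool axes) from the measured pose to target"""
    x,r,s=pose(); R=r if R is None else R
    return np.round(r.inv().apply(np.array(p)-x)*100,2), np.round((r.inv()*R).as_rotvec(),3)
E
python3 - <<'E'
from h import *
x,r,s=pose(); print(np.round(r.as_matrix(),3).tolist())
print(to([.40,-.38,.34]))
d=np.load("pics/scene0.npy");w=cloud(d,arm.camera_model("scene"))
for n,uv in dict(herbcap=(322,189),amber=(314,211),shk1=(345,194),cup=(330,225),shk2=(360,205)).items(): print(n,np.round(w[uv[1]-1:uv[1]+2,uv[0]-1:uv[0]+2].reshape(-1,3).mean(0),3))
# front edge
z=w[...,2]
E=[]
for u in range(140,400,20):
    v=np.nonzero(abs(z[:,u])<.006)[0]
    if len(v): E.append(np.round(w[v.max(),u],3).tolist())
print(E)
E
```

```text
[[-0.001, -0.957, -0.29], [0.001, -0.29, 0.957], [-1.0, 0.0, 0.002]]
(array([-11.97, -27.23,  19.49]), array([0., 0., 0.]))
herbcap [ 0.619 -0.265  0.13 ]
amber [ 0.537 -0.295  0.11 ]
shk1 [nan nan nan]
cup [ 0.558 -0.336  0.071]
shk2 [ 0.631 -0.381  0.116]
[[0.059, -0.159, -0.005], [0.114, -0.158, -0.006], [0.339, 0.037, -0.004], [0.337, -0.05, -0.005], [0.337, -0.129, -0.005], [0.338, -0.203, -0.005], [0.339, -0.271, -0.006], [0.336, -0.339, -0.004], [0.337, -0.399, -0.005], [0.337, -0.456, -0.004], [0.339, -0.509, -0.006], [0.336, -0.561, -0.005], [0.337, -0.609, -0.005]]
```

```bash
python3 -m pendant '[[-1.5,-3.4,2.4,0,0,0],[-1.5,-3.4,2.4,0,0,0],[-1.5,-3.4,2.4,0,0,0],[-1.5,-3.4,2.4,0,0,0],[-1.5,-3.4,2.4,0,0,0],[-1.5,-3.4,2.4,0,0,0],[-1.5,-3.4,2.4,0,0,0],[-1.5,-3.4,2.4,0,0,0]]' 1
python3 -m pendant '[[0,0,0,0,0,0],[0,0,0,0,0,0]]'
python3 - <<'E'
from h import *
p,d,w=grab("wrist","w1"); np.save("pics/w1w.npy",w)
i=cv2.imread("pics/w1.png"); cv2.imwrite("pics/w1c.png",cv2.resize(i,(784,588)))
print(np.round(arm.camera_model("wrist")["extrinsics"],3).tolist())
E
```

```text
t: 1.1
eef_pos: [0.4011, -0.3818, 0.3411]
ee_rot: [-1.423, 1.055, 1.423]
wrist_force: [0.7, 0.0, 1.3]
opening: 0.0135
t: 1.35
eef_pos: [0.4005, -0.3829, 0.3404]
ee_rot: [-1.423, 1.055, 1.424]
wrist_force: [-0.5, -0.7, -0.1]
opening: 0.0003
[[-0.291, 0.924, 0.247, 0.334], [0.957, 0.282, 0.074, -0.402], [-0.001, 0.257, -0.966, 0.503], [0.0, 0.0, 0.0, 1.0]]
```

View pics/w1c.png

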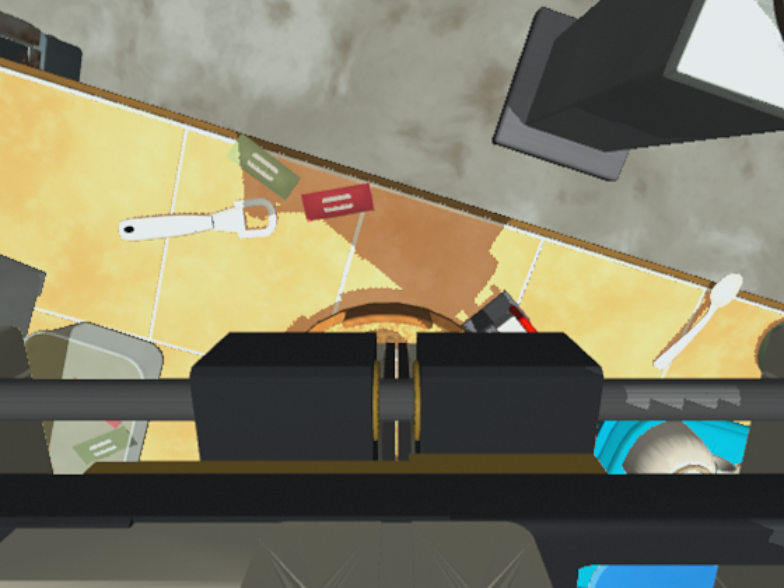

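Run:
```python
from h import *
a=grab("scene","s1")[0]; b=grab("top","t1")[0]
cv2.imwrite("pics/st1.png",np.hstack([cv2.resize(a[130:320,230:450],(440,380)),cv2.resize(b[120:290,200:380],(402,380))])[:,:,::-1])
```

```text
(no output)
```

View pics/st1.png

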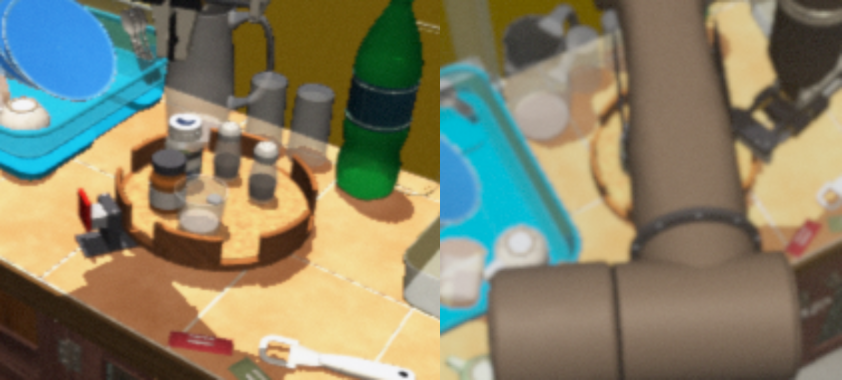

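```bash
cat >> h.py <<'E'
from scipy.optimize import least_squares
def carousel(w,c0=(.595,-.335)):
    z=w[...,2]; s=(abs(z-.072)<.003); P=w[s][:,:2]; c=np.array(c0)
    for i in range(8):
        r=np.hypot(*(P-c).T); Q=P[abs(r-.1355)<.008]
        c=least_squares(lambda c:np.hypot(*(Q-c).T)-.1355,c,loss='soft_l1',f_scale=.003).x
    return c,Q
def gaps(w,c,lo=.064,hi=.076):
    z=w[...,2]; q=w[(z>lo)&(z<hi)]; r=np.hypot(*(q[:,:2]-c).T); q=q[(r>.127)&(r<.144)]
    a=np.degrees(np.arctan2(q[:,1]-c[1],q[:,0]-c[0]))%360
    return np.histogram(a,np.arange(0,361,4))[0]
def phase(w,c,n0):
    """notch phase (mod 60) minimising rim-top points inside 21-deg notches"""
    z=w[...,2]; q=w[(z>.066)&(z<.077)]; r=np.hypot(*(q[:,:2]-c).T); q=q[(r>.129)&(r<.142)]
    a=np.degrees(np.arctan2(q[:,1]-c[1],q[:,0]-c[0]))
    best=[(sum(abs((a-t+30)%60-30)<9.5),t) for t in np.arange(n0-30,n0+30,.5)]
    m=min(best)[0]; return m,[t for k,t in best if k<=m+2]
E
python3 - <<'E'
from h import *
d=np.load("pics/s1.npy");w=cloud(d,arm.camera_model("scene"))
c,Q=carousel(w); print(c,len(Q)); print(gaps(w,c).reshape(6,15)); print(phase(w,c,221))
p=cv2.imread("pics/s1.png")[:,:,::-1].astype(int)
R=(p[...,0]>120)&(p[...,1]<60)&(p[...,2]<60)&(w[...,2]>.03)&(abs(w[...,0]-.43)<.05); q=w[R]
print(np.round(q,3).tolist())
for zz,n in ((.132,'herb'),(.112,'amber'),(.124,'shk')):
    s=(abs(w[...,2]-zz)<.004)&(np.hypot(w[...,0]-c[0],w[...,1]-c[1])<.11); print(n,np.round(np.median(w[s],0),3),np.round(w[s].min(0),3),np.round(w[s].max(0),3))
E
```

```text
[ 0.59541718 -0.33505246] 198
[[ 6  8 10  6  0  0  0  2 10  0  0  0  0  0  0]
 [ 0  5  7  9  7  6  7  6 10  0  0  0  0  0  4]
 [ 7  7  7  6  6  8  7  9 11  0  0  0  0  0 10]
 [12 11 14 12 15 13 15 16 10  0  0  0  0  0 11]
 [13 12 13  8 12  7  9  9  9  0  0  0  0  0  7]
 [ 9  5  8  6  6  9  7  8  7  0  0  0  0  0  6]]
(np.int64(0), [np.float64(225.0), np.float64(225.5), np.float64(226.0), np.float64(226.5), np.float64(227.0)])
[[0.443, -0.22, 0.083], [0.437, -0.224, 0.085], [0.438, -0.228, 0.086], [0.433, -0.228, 0.085], [0.437, -0.228, 0.083], [0.433, -0.228, 0.083], [0.435, -0.23, 0.082], [0.435, -0.233, 0.083], [0.429, -0.235, 0.085], [0.429, -0.238, 0.086], [0.426, -0.24, 0.085], [0.427, -0.243, 0.085], [0.423, -0.243, 0.085], [0.427, -0.243, 0.083], [0.426, -0.247, 0.085], [0.423, -0.246, 0.083], [0.426, -0.247, 0.082]]
herb [ 0.612 -0.27   0.13 ] [ 0.592 -0.29   0.128] [ 0.635 -0.248  0.133]
amber [ 0.566 -0.296  0.11 ] [ 0.522 -0.401  0.108] [ 0.669 -0.255  0.116]
shk [ 0.606 -0.286  0.122] [ 0.59  -0.394  0.12 ] [ 0.667 -0.246  0.128]
```

The scene view now shows the whole carousel. The fit puts the axis at (0.595, -0.335), notches at 46° + 60°·k in world angle, the herb jar at about 76° and the stop at about 148°. The jar therefore needs about +102° of anticlockwise turn. I'll push at the front-right notch, at 226°.

```bash
cat >> h.py <<'E'
def target(phi,tipz,tipr=.1355,lean=12,c=(.5954,-.3351)):
    f=np.radians(phi);l=np.radians(lean);r=np.array([np.cos(f),np.sin(f),0]);k=np.array([0,0,1.])
    x=-np.cos(l)*k-np.sin(l)*r; y=np.cos(l)*r-np.sin(l)*k
    R=Ro.from_matrix(np.stack([x,y,np.cross(x,y)],1))
    return np.r_[c,0]+tipr*r+tipz*k-arm.tip_reach*x,R
E
python3 - <<'E'
from h import *
p,R=target(226,.15); print(p,to(p,R)); print(R.inv().apply(p-pose()[0])*100)
E
```

```text
[ 0.49852967 -0.43541217  0.1685848 ] (array([17.15, -7.96, -7.83]), array([-0.507, -0.052, -0.205]))
[ 17.43990368   0.51286032 -10.69703013]
```

```bash
python3 -m pendant '[[0,0,0,-0.127,-0.013,-0.051],[0,0,0,-0.127,-0.013,-0.051],[0,0,0,-0.127,-0.013,-0.051],[0,0,0,-0.126,-0.013,-0.052],[4.3,0.13,-2.7,0,0,0],[4.3,0.13,-2.7,0,0,0],[4.3,0.13,-2.7,0,0,0],[4.3,0.13,-2.6,0,0,0]]' 1
python3 -m pendant '[[0,0,0,0,0,0],[0,0,0,0,0,0]]'
python3 - <<'E'
from h import *
print(to(*target(226,.15)),to(*target(226,.05)))
a=grab("scene","s2")[0]; b=grab("wrist","w2")[0]
cv2.imwrite("pics/sw2.png",np.hstack([cv2.resize(a[130:320,230:450],(440,380)),cv2.resize(b[150:,100:460],(360,270)).repeat(1,0)[0:270] if 0 else cv2.resize(b[150:,130:430],(360,380))])[:,:,::-1])
E
```

```text
t: 2.5
eef_pos: [0.4988, -0.4367, 0.1697]
ee_rot: [-1.776, 0.511, 1.631]
wrist_force: [0.2, -1.1, -0.1]
opening: 0.0002
t: 2.75
eef_pos: [0.4984, -0.4363, 0.1718]
ee_rot: [-1.777, 0.51, 1.631]
wrist_force: [-0.4, 0.1, 0.5]
opening: 0.0005
(array([ 0.33, -0.  ,  0.05]), array([ 0.   , -0.001, -0.001])) (array([10.11,  2.07,  0.06]), array([ 0.   , -0.001, -0.001]))
```

View pics/sw2.png

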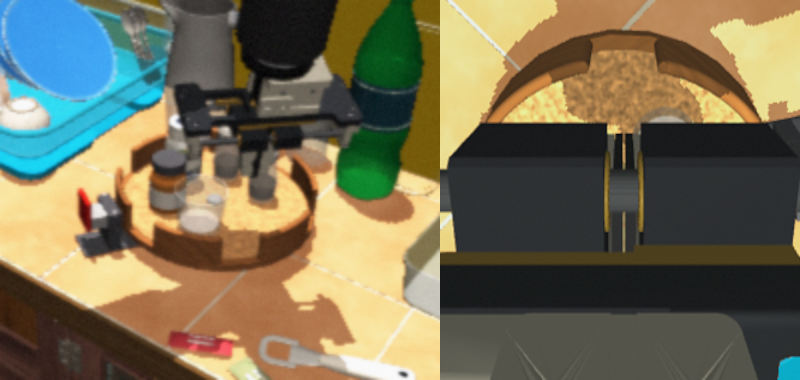

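```bash
python3 -m pendant '[[1.6,0.33,0,0,0,0],[1.6,0.33,0,0,0,0],[1.6,0.33,0,0,0,0],[1.6,0.33,0,0,0,0],[0,0,0,0,0,0]]'; python3 -m pendant '[[1.2,0.25,0,0,0,0],[1.2,0.25,0,0,0,0],[1.0,0.22,0,0,0,0],[0,0,0,0,0,0]]'
python3 - <<'E'
from h import *
print(to(*target(226,.05)))
a=grab("scene","s3")[0]; b=grab("wrist","w3")[0]
cv2.imwrite("pics/sw3.png",np.hstack([cv2.resize(a[150:290,270:430],(440,380)),cv2.resize(b[150:,130:430],(360,380))])[:,:,::-1])
E
```

```text
t: 3.48
eef_pos: [0.4984, -0.4345, 0.104]
ee_rot: [-1.774, 0.509, 1.634]
wrist_force: [0.8, -0.5, -0.2]
opening: 0.0004
t: 3.98
eef_pos: [0.4988, -0.4348, 0.0703]
ee_rot: [-1.775, 0.509, 1.633]
wrist_force: [0.2, -0.3, -0.2]
opening: 0.0007
(array([ 0.15,  0.09, -0.02]), array([ 0.   ,  0.001, -0.   ]))
```

View pics/sw3.png

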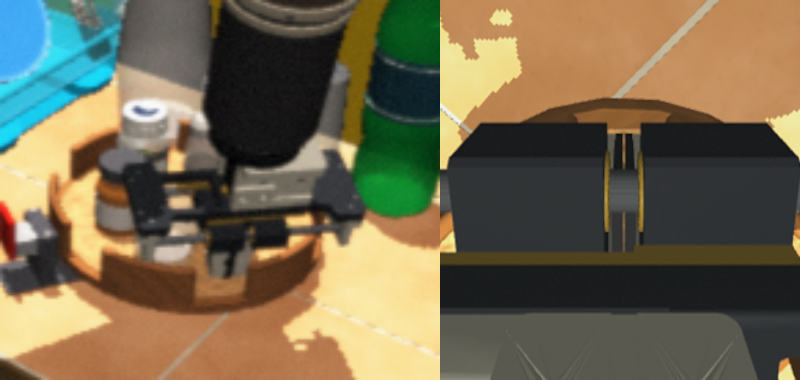

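The fingertip is in the notch with no contact force, so I start the arc push.

```bash
python3 -m pendant '[[0.004,-0.017,-0.35,-0.0245,-0.0052,0],[0.004,-0.017,-0.7,-0.049,-0.0104,0],[0.004,-0.017,-0.7,-0.049,-0.0104,0],[0.004,-0.017,-0.7,-0.049,-0.0104,0],[0.004,-0.017,-0.7,-0.049,-0.0104,0],[0.004,-0.017,-0.7,-0.049,-0.0104,0],[0.004,-0.017,-0.7,-0.049,-0.0104,0],[0.004,-0.017,-0.7,-0.049,-0.0104,0]]'
python3 - <<'E'
from h import *
x,r,s=pose(); t=x+arm.tip_reach*r.as_matrix()[:,0]; v=t[:2]-[.5954,-.3351]
print("tip r,phi,z",np.hypot(*v),np.degrees(np.arctan2(v[1],v[0]))%360,t[2], s["wrist_force"])
w=grab("scene","s4")[2]; c,Q=carousel(w); print(c,len(Q),phase(w,np.array([.5954,-.3351]),251))
E
```

```text
t: 5.08
eef_pos: [0.5437, -0.4642, 0.072]
ee_rot: [-1.962, 0.177, 1.879]
wrist_force: [0.2, 0.1, -0.3]
opening: 0.0004
tip r,phi,z 0.13513783108033747 248.19948851827067 0.05344037118143051 [ 0.16120174  0.13199177 -0.34832634]
[ 0.59541626 -0.3355522 ] 132 (np.int64(0), [np.float64(225.5), np.float64(226.0), np.float64(226.5), np.float64(227.0)])
```

Run:
```python
from h import *
crop("s4",260,150,440,285,4)
w=cloud(np.load("pics/s4.npy"),arm.camera_model("scene")); print(gaps(w,np.array([.5954,-.3351])).reshape(6,15))
```

```text
[[ 9  6  8  6  0  0  0  3  9  0  0  0  0  0  0]
 [ 0  7  7  8  7  7  6  9  6  1  0  0  0  0  7]
 [ 5  7  7  5  8  8  8  8 10  0  0  0  0  0 10]
 [12 12 13 12 14 12 13 15 10  0  0  0  0  0 11]
 [13  2  0  0  0  0  3  4  1  0  0  0  0  0  0]
 [ 0  0  0  0  0  0  0  0  0  0  0  0  0  0  4]]
```

View pics/s4c.png

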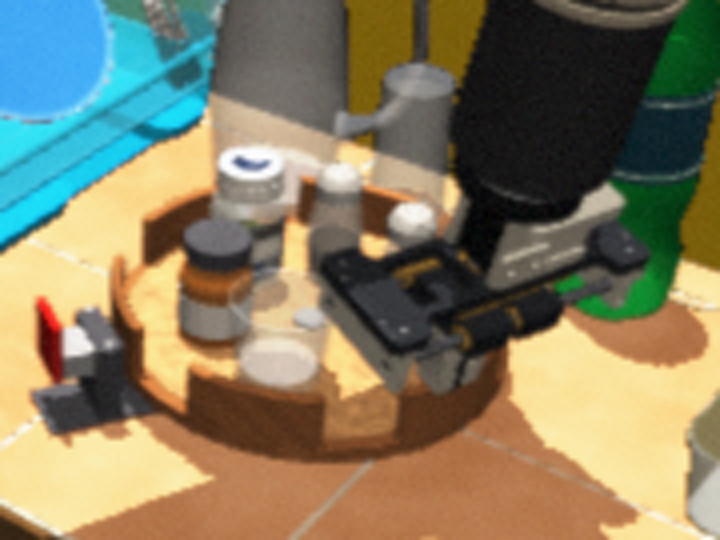

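Run:
```python
from h import *
w=cloud(np.load("pics/s4.npy"),arm.camera_model("scene")); x,r,s=pose(); M=r.as_matrix()
m=arm.camera_model("scene")
def proj(P):
    q=np.linalg.inv(m["extrinsics"])@np.r_[P,1]; q=m["intrinsics"]@q[:3]; return (q[:2]/q[2]-[260,150])*4
for dx in (0,.019): 
  for dy in (-.0095,.0095): print(dx,dy,proj(x+M[:,0]*dx+M[:,1]*dy), x+M[:,0]*dx+M[:,1]*dy)
L=(w-x)@M   # tool coords
for lo in np.arange(-.05,.03,.005):
    k=(L[...,0]>lo)&(L[...,0]<lo+.005)&(abs(L[...,1])<.025)&(abs(L[...,2])<.05)
    if k.sum(): print(round(lo,3),k.sum(),np.round(np.r_[L[k].min(0)[1:],L[k].max(0)[1:]],3))
print(M[:,1],M[:,2])
p=cv2.imread("pics/s4.png")
for uv in [(366,240),(369,243),(371,246),(367,247)]: print(uv,p[uv[1],uv[0]],np.round(w[uv[1],uv[0]],3),np.round(L[uv[1],uv[0]],3))
```

```text
0 -0.0095 [431.64004919 370.13008337] [ 0.54793557 -0.4559096   0.07375327]
0 0.0095 [449.96159334 390.75513181] [ 0.54093937 -0.47313172  0.0698224 ]
0.019 -0.0095 [424.51204366 389.97281517] [ 0.54945234 -0.45228292  0.05516439]
0.019 0.0095 [442.53522389 410.56348636] [ 0.54245613 -0.46950504  0.05123351]
-0.05 5 [0.011 0.014 0.013 0.022]
-0.045 6 [-0.003  0.012  0.013  0.022]
-0.04 12 [0.004 0.006 0.013 0.022]
-0.035 9 [-0.    -0.009  0.012  0.02 ]
-0.03 17 [ 0.    -0.013  0.013  0.02 ]
-0.025 20 [-0.004 -0.012  0.013  0.019]
-0.02 23 [-0.009 -0.013  0.013  0.019]
-0.015 22 [-0.009 -0.012  0.013  0.02 ]
-0.01 10 [-0.009 -0.009  0.012  0.019]
-0.005 1 [0.01  0.003 0.01  0.003]
-0.0 18 [-0.01  -0.048  0.002  0.026]
0.005 19 [-0.009 -0.048  0.002  0.027]
0.01 29 [-0.007 -0.048  0.004  0.028]
0.015 40 [-0.007 -0.047  0.005  0.027]
0.02 27 [-0.003 -0.045  0.005  0.028]
0.025 40 [-0.004 -0.049  0.007  0.029]
[-0.3682214  -0.90642718 -0.20688832] [-0.92630461  0.37676978 -0.00207448]
(366, 240) [70 82 84] [ 0.528 -0.459  0.095] [-0.023 -0.004  0.018]
(369, 243) [73 83 86] [ 0.525 -0.469  0.092] [-0.023  0.007  0.016]
(371, 246) [ 81  94 100] [ 0.527 -0.474  0.084] [-0.015  0.013  0.012]
(367, 247) [49 71 99] [ 0.526 -0.465  0.077] [-0.007  0.006  0.017]
```

Run:
```python
from h import *
m=arm.camera_model("scene")
for tag,x,rv in (("scene0",[.196,-.645,.2205],[-1.421,1.054,1.424]),("s2",[.4984,-.4363,.1718],[-1.777,.51,1.631]),("s3",[.4988,-.4348,.0703],[-1.775,.509,1.633])):
    M=Ro.from_rotvec(rv).as_matrix(); w=cloud(np.load(f"pics/{tag}.npy"),m); L=(w-np.array(x))@M
    print(tag)
    for lo in np.arange(-.04,.03,.005):
        k=(L[...,0]>lo)&(L[...,0]<lo+.005)&(abs(L[...,1])<.02)&(abs(L[...,2])<.075)
        if k.sum(): print(round(lo,3),k.sum(),np.round(np.r_[L[k].min(0)[1:],L[k].max(0)[1:]],3))
```

```text
scene0
-0.04 74 [-0.007 -0.062  0.014  0.062]
-0.035 60 [-0.009 -0.061  0.014  0.061]
-0.03 52 [-0.002 -0.061  0.014  0.059]
-0.025 67 [-0.007 -0.059  0.013  0.059]
-0.02 59 [-0.006 -0.06   0.013  0.058]
-0.015 53 [-0.009 -0.06   0.014  0.059]
-0.01 37 [-0.003 -0.06   0.013  0.059]
-0.005 7 [-0.006 -0.046  0.009  0.046]
s2
-0.04 28 [ 0.005 -0.017  0.013  0.019]
-0.035 22 [-0.005 -0.018  0.014  0.019]
-0.03 24 [-0.005 -0.016  0.015  0.018]
-0.025 27 [-0.007 -0.015  0.015  0.017]
-0.02 23 [-0.006 -0.016  0.015  0.017]
-0.015 28 [-0.01  -0.014  0.013  0.017]
-0.01 15 [-0.007 -0.014  0.014  0.017]
-0.005 3 [ 0.008 -0.004  0.01   0.01 ]
s3
-0.04 19 [ 0.009 -0.016  0.014  0.018]
-0.035 18 [ 0.007 -0.015  0.015  0.018]
-0.03 17 [ 0.007 -0.013  0.013  0.018]
-0.025 23 [-0.003 -0.014  0.014  0.017]
-0.02 20 [-0.002 -0.015  0.013  0.017]
-0.015 22 [-0.01  -0.013  0.014  0.018]
-0.01 10 [ 0.003 -0.01   0.013  0.016]
-0.005 7 [-0.005 -0.025  0.011  0.031]
-0.0 72 [-0.02  -0.072 -0.002  0.067]
0.005 64 [-0.02  -0.073 -0.     0.068]
0.01 61 [-0.019 -0.072  0.001  0.073]
0.015 62 [-0.019 -0.075  0.001  0.073]
0.02 60 [-0.018 -0.072  0.004  0.075]
0.025 62 [-0.017 -0.075  0.004  0.075]
0.03 58 [-0.017 -0.073  0.005  0.074]
```

The depth clouds agree in three poses: the visible fingertips end about 4 mm *behind* the reported TCP, not the 19 mm ahead that `arm.tip_reach` gives. So the finger passed just over the rim without touching it. Before going lower I'll check where the gripper's body begins, to be sure it clears the jars.

```bash
python3 - <<'E'
from h import *
m=arm.camera_model("scene")
for tag,x,rv in (("scene0",[.196,-.645,.2205],[-1.421,1.054,1.424]),("s2",[.4984,-.4363,.1718],[-1.777,.51,1.631])):
    M=Ro.from_rotvec(rv).as_matrix(); w=cloud(np.load(f"pics/{tag}.npy"),m); L=(w-np.array(x))@M
    print(tag)
    for lo in np.arange(-.15,-.03,.01):
        k=(L[...,0]>lo)&(L[...,0]<lo+.01)&(abs(L[...,1])<.06)&(abs(L[...,2])<.11)
        if k.sum(): print(round(lo,3),k.sum(),np.round(np.r_[np.percentile(L[k],2,axis=0)[1:],np.percentile(L[k],98,axis=0)[1:]],3))
E
python3 -m pendant '[[-1.5,-0.32,0,0,0,0],[-1.5,-0.32,0,0,0,0],[-1.5,-0.32,0,0,0,0],[0,0,0,0,0,0]]'
```

```text
scene0
-0.15 227 [ 0.021 -0.049  0.025  0.015]
-0.14 355 [ 0.021 -0.049  0.028  0.015]
-0.13 330 [ 0.022 -0.049  0.028  0.015]
-0.12 2471 [-0.034 -0.095  0.039  0.094]
-0.11 796 [-0.019 -0.093  0.041  0.091]
-0.1 891 [-0.026 -0.088  0.041  0.088]
-0.09 852 [-0.026 -0.084  0.041  0.084]
-0.08 209 [ 0.006 -0.088  0.041  0.086]
-0.07 9 [-0.01  -0.048  0.011  0.048]
-0.06 42 [-0.006 -0.048  0.014  0.05 ]
-0.05 131 [-0.001 -0.063  0.013  0.062]
-0.04 134 [-0.005 -0.061  0.013  0.061]
s2
-0.15 81 [-0.003 -0.048  0.025  0.018]
-0.14 157 [-0.018 -0.048  0.029  0.017]
-0.13 144 [-0.018 -0.047  0.028  0.018]
-0.12 949 [-0.033 -0.094  0.04   0.095]
-0.11 340 [-0.02  -0.089  0.041  0.097]
-0.1 365 [-0.019 -0.087  0.041  0.095]
-0.09 342 [-0.026 -0.082  0.041  0.087]
-0.08 125 [-0.025 -0.085  0.041  0.089]
-0.07 8 [-0.005 -0.081  0.031  0.081]
-0.06 5 [ 0.011 -0.012  0.014 -0.009]
-0.05 39 [ 0.011 -0.018  0.014  0.019]
-0.04 50 [ 0.005 -0.017  0.013  0.019]
t: 5.62
eef_pos: [0.5439, -0.4644, 0.1204]
ee_rot: [-1.964, 0.181, 1.875]
wrist_force: [0.6, -0.4, 0.5]
opening: 0.0006
```

The body also sits 66 mm behind the tips, so the whole hand is offset about 23 mm back along the tool axis. I'll use a tip offset of -4 mm from here on.

```bash
sed -i 's/-arm.tip_reach\*x,R/+.004*x,R/' h.py
python3 - <<'E'
from h import *
p,R=target(226,.12); print(to(p,R)); print(R.inv().apply(p-pose()[0])*100); p2,_=target(226,.05); print(R.inv().apply(p2-p)*100)
E
```

```text
(array([ 0.68, -1.28,  5.13]), array([ 0.369,  0.073, -0.001]))
[0.29832521 0.66501725 5.27735105]
[ 6.84703321e+00  1.45538184e+00 -6.80011603e-16]
```

```bash
python3 -m pendant '[[0,0,0,0.123,0.0243,0],[0,0,0,0.123,0.0243,0],[0,0,0,0.123,0.0243,0],[0.15,0.33,2.64,0,0,0],[0.15,0.33,2.64,0,0,0],[0,0,0,0,0,0]]'
python3 -m pendant '[[1.7,0.36,0,0,0,0],[1.7,0.36,0,0,0,0],[0,0,0,0,0,0]]'
python3 - <<'E'
from h import *
print(to(*target(226,.05)))
E
```

```text
t: 6.38
eef_pos: [0.4996, -0.4301, 0.1136]
ee_rot: [-1.771, 0.509, 1.635]
wrist_force: [0.1, -0.2, 0.2]
opening: 0.0003
t: 6.75
eef_pos: [0.4998, -0.4303, 0.0756]
ee_rot: [-1.767, 0.508, 1.639]
wrist_force: [0.1, -0.2, 0.2]
opening: 0.0006
(array([ 2.89,  0.59, -0.29]), array([-0.002,  0.009, -0.002]))
```

```bash
python3 -m pendant '[[0,0,-0.3,0,0.008,0],[0,0,0,0,0,0]]'
python3 -m pendant '[[0.97,0.2,0,0,0,0],[0.97,0.2,0,0,0,0],[0.97,0.2,0,0,0,0],[0,0,0,0,0,0]]'
python3 - <<'E'
from h import *
print(to(*target(226,.05)), pose()[2]["wrist_force"])
E
```

```text
t: 7.0
eef_pos: [0.5036, -0.4336, 0.0792]
ee_rot: [-1.78, 0.513, 1.628]
wrist_force: [-0.1, 0.8, 0.0]
opening: 0.0005
t: 7.5
eef_pos: [0.5026, -0.4326, 0.0475]
ee_rot: [-1.777, 0.512, 1.63]
wrist_force: [-0.5, 0.0, 0.5]
opening: 0.0004
(array([0.14, 0.03, 0.1 ]), array([-0.001, -0.002, -0.001])) [-0.48615915  0.00655868  0.52208518]
```

```bash
python3 -m pendant '[[0.004,-0.017,-0.35,-0.0245,-0.0052,0],[0.004,-0.017,-0.67,-0.049,-0.0104,0],[0.004,-0.017,-0.67,-0.049,-0.0104,0],[0.004,-0.017,-0.67,-0.049,-0.0104,0],[0.004,-0.017,-0.67,-0.049,-0.0104,0]]'
python3 - <<'E'
from h import *
w=grab("scene","s5")[2]; print(phase(w,np.array([.5954,-.3351]),251)); x,r,s=pose(); v=(x-.004*r.as_matrix()[:,0])[:2]-[.5954,-.3351]; print(np.hypot(*v),np.degrees(np.arctan2(v[1],v[0]))%360,s["wrist_force"])
E
```

```text
t: 8.12
eef_pos: [0.5259, -0.4507, 0.0495]
ee_rot: [-1.89, 0.317, 1.784]
wrist_force: [-5.7, 3.4, 4.3]
opening: 0.0003
(np.int64(11), [np.float64(232.5), np.float64(233.0), np.float64(233.5), np.float64(234.0), np.float64(234.5), np.float64(235.0)])
0.13575551238358596 239.50294169579564 [-2.74217651  3.96545988  2.88785872]
```

```bash
R='x'; python3 -m pendant '[[0.004,-0.017,-0.67,-0.049,-0.0104,0],[0.004,-0.017,-0.67,-0.049,-0.0104,0],[0.004,-0.017,-0.67,-0.049,-0.0104,0],[0.004,-0.017,-0.67,-0.049,-0.0104,0],[0.004,-0.017,-0.67,-0.049,-0.0104,0],[0.004,-0.017,-0.67,-0.049,-0.0104,0]]'
cat >> h.py <<'E'
def tip():
    x,r,s=pose(); t=x-.004*r.as_matrix()[:,0]; v=t[:2]-[.5954,-.3351]
    return "tip r %.4f phi %.1f z %.4f"%(np.hypot(*v),np.degrees(np.arctan2(v[1],v[0]))%360,t[2]),np.round(s["wrist_force"],1)
E
python3 - <<'E'
from h import *
print(tip())
w=grab("scene","s6")[2]; print(phase(w,np.array([.5954,-.3351]),251)); print(gaps(w,np.array([.5954,-.3351])).reshape(6,15))
E
```

```text
t: 8.93
eef_pos: [0.5626, -0.4665, 0.0493]
ee_rot: [-2.022, 0.034, 1.973]
wrist_force: [-6.1, 1.3, 2.3]
opening: 0.0006
('tip r 0.1363 phi 256.0 z 0.0532', array([-6.1,  1.3,  2.3]))
(np.int64(0), [np.float64(249.0), np.float64(249.5), np.float64(250.0), np.float64(250.5), np.float64(251.0)])
[[ 0  0  0  0  0  5  9  0  0  0  1 10  2  0  0]
 [ 0  0  0  0  1  6  8  6  8  7  6  7  7  5 10]
 [ 0  0  0  0  0  8  6 10  8  8 10  8 12 11 11]
 [ 1  0  0  0  0  8 14 16 15 15 16 13 11 12  7]
 [ 0  0  0  0  0  0  0  0  0  0  0  0  0  0  0]
 [ 0  0  0  0  0  0  0  0  3  7 10  9  5  7  3]]
```

```bash
python3 -m pendant '[[0.004,-0.017,-0.67,-0.049,-0.0104,0],[0.004,-0.017,-0.67,-0.049,-0.0104,0],[0.004,-0.017,-0.67,-0.049,-0.0104,0],[0.004,-0.017,-0.67,-0.049,-0.0104,0],[0.004,-0.017,-0.67,-0.049,-0.0104,0],[0.004,-0.017,-0.67,-0.049,-0.0104,0],[0.004,-0.017,-0.67,-0.049,-0.0104,0],[0.004,-0.017,-0.67,-0.049,-0.0104,0]]'
python3 - <<'E'
from h import *
print(tip())
w=grab("scene","s7")[2]; print(phase(w,np.array([.5954,-.3351]),280)); crop("s7",260,150,440,285,4)
E
```

```text
t: 9.98
eef_pos: [0.6159, -0.47, 0.0493]
ee_rot: [-2.16, -0.398, 2.199]
wrist_force: [-5.8, -1.1, 0.4]
opening: 0.0005
('tip r 0.1372 phi 278.7 z 0.0532', array([-5.8, -1.1,  0.4]))
(np.int64(2), [np.float64(272.0), np.float64(272.5), np.float64(273.0), np.float64(273.5), np.float64(274.0)])
```

View pics/s7c.png

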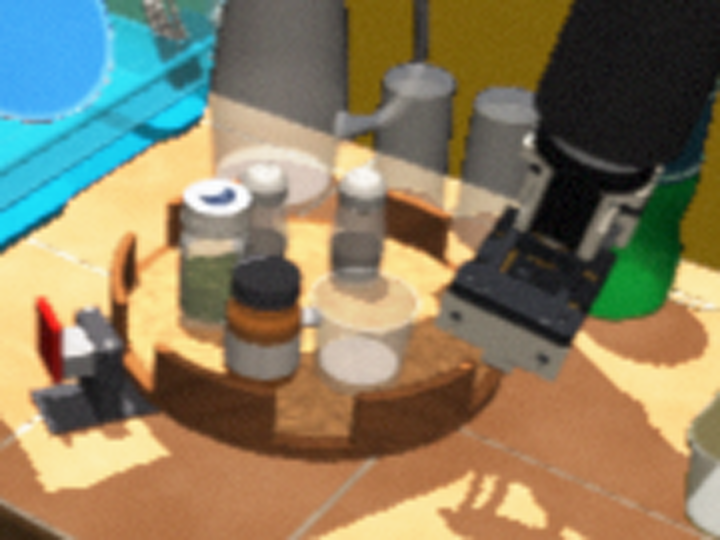

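The arc push works: the carousel has turned about +47° and everything on it is upright. I'll lift, swing back over the rim to the notch now at 213° and repeat.

```bash
python3 -m pendant '[[0,0,0.8,0,0,0],[-2.6,-0.55,0,0,0,0],[-2.6,-0.55,0,0,0,0],[-2.6,-0.55,0,0,0,0],[0,0,0,0,0,0]]'
python3 -m pendant '[[0.045,-0.21,2.42,0.176,0.0374,0],[0.045,-0.21,2.42,0.176,0.0374,0],[0.045,-0.21,2.42,0.176,0.0374,0],[0.045,-0.21,2.42,0.176,0.0374,0],[0.045,-0.21,2.42,0.176,0.0374,0],[0.045,-0.21,2.42,0.176,0.0374,0],[0,0,0,0,0,0]]'
python3 - <<'E'
from h import *
w=grab("scene","s8")[2]; print(phase(w,np.array([.5954,-.3351]),210)); 
print(tip()); p,R=target(213,.12); print(to(p,R)); print(R.inv().apply(p-pose()[0])*100)
E
```

```text
t: 10.65
eef_pos: [0.6107, -0.4713, 0.1327]
ee_rot: [-2.171, -0.392, 2.191]
wrist_force: [-0.1, -0.7, -0.0]
opening: 0.0003
t: 11.52
eef_pos: [0.4788, -0.417, 0.129]
ee_rot: [-1.696, 0.633, 1.52]
wrist_force: [0.7, 0.4, -0.3]
opening: 0.0007
(np.int64(0), [np.float64(213.0), np.float64(213.5), np.float64(214.0), np.float64(214.5)])
('tip r 0.1430 phi 215.6 z 0.1329', array([ 1.2, -0.7, -0.1]))
(array([ 1.42, -0.5 ,  0.61]), array([0.073, 0.01 , 0.   ]))
[ 1.41679786 -0.45032337  0.65476754]
```

```bash
python3 -m pendant '[[0,0,0,0.065,0.01,0],[1.4,-0.45,0.55,0,0,0],[1.7,0.36,0,0,0,0],[1.2,0.25,0,0,0,0],[0,0,0,0,0,0],[0,0,0,0,0,0]]'
python3 - <<'E'
from h import *
print(tip(),to(*target(213.5,.05)))
E
```

```text
t: 12.32
eef_pos: [0.4838, -0.4101, 0.0861]
ee_rot: [-1.657, 0.68, 1.479]
wrist_force: [0.4, 0.6, 0.3]
opening: 0.0004
('tip r 0.1353 phi 213.9 z 0.0900', array([0.4, 0.6, 0.3])) (array([3.91, 0.85, 0.1 ]), array([-0.001, -0.001, -0.001]))
```

```bash
python3 -m pendant '[[1.3,0.28,0.1,0,0,0],[1.3,0.28,0,0,0,0],[1.3,0.28,0,0,0,0],[0,0,0,0,0,0]]'
python3 -m pendant '[[0.004,-0.017,-0.35,-0.0245,-0.0052,0],[0.004,-0.017,-0.67,-0.049,-0.0104,0],[0.004,-0.017,-0.67,-0.049,-0.0104,0],[0.004,-0.017,-0.67,-0.049,-0.0104,0],[0.004,-0.017,-0.67,-0.049,-0.0104,0],[0.004,-0.017,-0.67,-0.049,-0.0104,0],[0.004,-0.017,-0.67,-0.049,-0.0104,0],[0.004,-0.017,-0.67,-0.049,-0.0104,0]]'
python3 -m pendant '[[0.004,-0.017,-0.67,-0.049,-0.0104,0],[0.004,-0.017,-0.67,-0.049,-0.0104,0],[0.004,-0.017,-0.67,-0.049,-0.0104,0],[0.004,-0.017,-0.67,-0.049,-0.0104,0],[0.004,-0.017,-0.67,-0.049,-0.0104,0],[0.004,-0.017,-0.67,-0.049,-0.0104,0],[0.004,-0.017,-0.67,-0.049,-0.0104,0],[0.004,-0.017,-0.67,-0.049,-0.0104,0]]'
python3 - <<'E'
from h import *
print(tip())
w=grab("scene","s9")[2]; print(phase(w,np.array([.5954,-.3351]),250))
E
```

```text
t: 12.82
eef_pos: [0.4821, -0.4085, 0.0444]
ee_rot: [-1.654, 0.68, 1.481]
wrist_force: [0.2, 0.4, 0.2]
opening: 0.0004
t: 13.82
eef_pos: [0.516, -0.4448, 0.0467]
ee_rot: [-1.854, 0.376, 1.741]
wrist_force: [-8.3, 1.5, 3.6]
opening: 0.0005
t: 14.82
eef_pos: [0.5647, -0.4676, 0.0468]
ee_rot: [-2.033, 0.001, 1.994]
wrist_force: [-8.3, -2.8, 2.1]
opening: 0.0005
('tip r 0.1369 phi 257.0 z 0.0507', array([-8.3, -2.8,  2.1]))
(np.int64(0), [np.float64(250.5), np.float64(251.0), np.float64(251.5), np.float64(252.0), np.float64(252.5)])
```

```bash
python3 -m pendant '[[0.004,-0.017,-0.67,-0.049,-0.0104,0],[0.004,-0.017,-0.67,-0.049,-0.0104,0],[0.004,-0.017,-0.67,-0.049,-0.0104,0],[0.004,-0.017,-0.67,-0.049,-0.0104,0],[0.004,-0.017,-0.67,-0.049,-0.0104,0],[0,0,0,0,0,0]]'
python3 - <<'E'
from h import *
print(tip()); C=np.array([.5954,-.3351])
w=grab("scene","s10")[2]; print(phase(w,C,268))
# stop geometry, all frames: bracket + plate points
A=[]
for t in ("scene0","s1","s2","s5","s7","s8","s10"):
    A.append(cloud(np.load(f"pics/{t}.npy"),arm.camera_model("scene")).reshape(-1,3))
q=np.vstack(A); v=q[:,:2]-C; r=np.hypot(*v.T); a=np.degrees(np.arctan2(v[:,1],v[:,0]))%360
for n,k in (("bracket",(abs(q[:,2]-.064)<.003)&(r>.147)&(r<.168)&(abs(a-150)<15)),("platetop",(q[:,2]>.081)&(q[:,2]<.09)&(r>.18)&(r<.2)&(abs(a-150)<15)),("strip",(abs(q[:,2]-.006)<.003)&(r>.17)&(r<.2)&(abs(a-150)<12)),
  ("herb",(abs(q[:,2]-.130)<.004)&(r<.1))):
    print(n,k.sum(),np.percentile(a[k],[2,50,98]),np.median(r[k]))
E
```

```text
t: 15.62
eef_pos: [0.5995, -0.4703, 0.0464]
ee_rot: [-2.124, -0.264, 2.135]
wrist_force: [-4.5, -3.2, 0.0]
opening: 0.0005
('tip r 0.1361 phi 271.8 z 0.0503', array([-4.5, -3.2,  0. ]))
(np.int64(1), [np.float64(266.0), np.float64(266.5), np.float64(267.0), np.float64(267.5), np.float64(268.0)])
bracket 506 [138.76369418 147.98025224 156.83300282] 0.15777748453192678
platetop 189 [141.75162706 147.90107557 152.98869408] 0.1922554980693645
strip 629 [140.56296345 147.87512115 154.72701871] 0.184774833525341
herb 657 [ 60.58299975  92.04307058 188.89627569] 0.06862884994164169
```

```bash
python3 -m pendant '[[0,0,0.5,0,0,0],[-2.6,-0.55,0,0,0,0],[-4,-0.85,0,0,0,0],[-4,-0.85,0,0,0,0],[-3,-0.6,0,0,0,0],[0,0,0,0,0,0]]'
python3 - <<'E'
from h import *
C=np.array([.5954,-.3351]); w=grab("scene","s11")[2]; print(phase(w,C,268)); crop("s11",230,150,410,285,4)
q=w.reshape(-1,3); v=q[:,:2]-C; r=np.hypot(*v.T); a=np.degrees(np.arctan2(v[:,1],v[:,0]))%360
k=(abs(q[:,2]-.130)<.004)&(r<.1)&(a>150)&(a<210); print("herb",k.sum(),np.median(q[k],0),q[k].min(0),q[k].max(0))
P,R=target(147.9,.2,.225,0)
print(tip(),P,to(P,R),R.inv().apply(P-pose()[0])*100)
# obstacles within body footprint over push
for tr in (.225,.188):
    P,R=target(147.9,.05,tr,0); L=(q-P)@R.as_matrix()
    k=(abs(L[:,1])<.05)&(abs(L[:,2])<.11)&(q[:,2]>.02)&(q[:,2]<.3); print(tr,k.sum(),q[k][q[k][:,2].argmax()] if k.sum() else None, np.percentile(q[k][:,2],[50,95]))
E
```

```text
t: 16.42
eef_pos: [0.5966, -0.4702, 0.1895]
ee_rot: [-2.133, -0.262, 2.129]
wrist_force: [0.1, -0.1, 0.0]
opening: 0.0003
(np.int64(2), [np.float64(265.5), np.float64(266.0), np.float64(266.5), np.float64(267.0), np.float64(267.5)])
herb 142 [ 0.52668131 -0.32964703  0.12965329] [ 0.50550532 -0.35095154  0.12629127] [ 0.55253965 -0.30777799  0.1327297 ]
('tip r 0.1353 phi 270.2 z 0.1911', array([ 0.6, -0.1, -0.1])) [ 0.40479757 -0.21553532  0.196     ] (array([  4.46, -25.76,  18.11]), array([2.161, 0.223, 0.123])) [-0.87705333 29.69149504 11.35919848]
0.225 148 [ 0.42391297 -0.24901968  0.08696236] [0.05793548 0.08423541]
0.188 384 [ 0.42391297 -0.24901968  0.08696236] [0.05639985 0.08255104]
```

View pics/s11c.png

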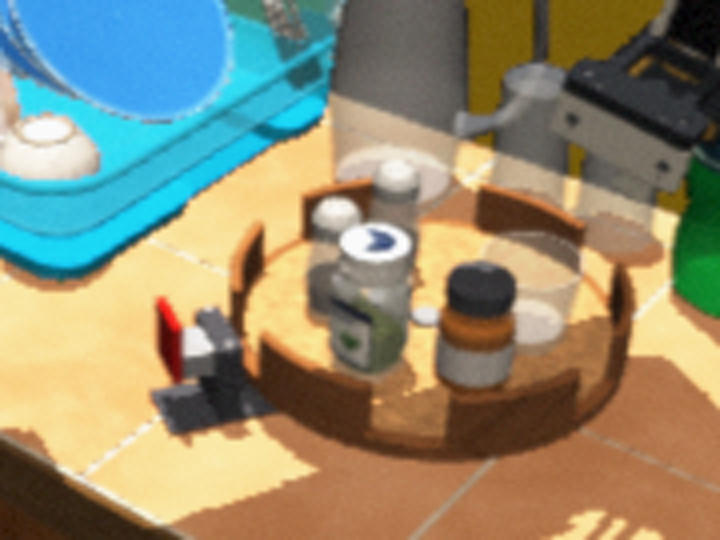

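```bash
python3 -m pendant '[[0.9,-5.15,3.62,0,0,0],[0.9,-5.15,3.62,0,0,0],[0.9,-5.15,3.62,0,0,0],[0.9,-5.15,3.62,0,0,0],[0.9,-5.15,3.62,0,0,0],[0,0,0,0.18,0.0186,0.0103],[0,0,0,0.18,0.0186,0.0103],[0,0,0,0.18,0.0186,0.0103]]'
python3 -m pendant '[[0,0,0,0.18,0.0186,0.0103],[0,0,0,0.18,0.0186,0.0103],[0,0,0,0.18,0.0186,0.0103],[0,0,0,0.18,0.0186,0.0103],[0,0,0,0.18,0.0186,0.0103],[0,0,0,0.18,0.0186,0.0103],[0,0,0,0.18,0.0186,0.0103],[0,0,0,0.18,0.0186,0.0103]]'
python3 -m pendant '[[0,0,0,0.18,0.0186,0.0103],[0,0,0,0,0,0],[0,0,0,0,0,0]]'
python3 - <<'E'
from h import *
P,R=target(147.9,.2,.225,0); print(tip(),to(P,R),R.inv().apply(P-pose()[0])*100,pose()[2]["q"])
E
```

```text
t: 17.48
eef_pos: [0.4068, -0.2193, 0.1937]
ee_rot: [-1.862, 0.323, 1.871]
wrist_force: [0.8, 0.0, -0.0]
opening: 0.0
t: 18.48
eef_pos: [0.4066, -0.2195, 0.1935]
ee_rot: [-0.915, 1.349, 0.922]
wrist_force: [-1.3, 0.0, 0.4]
opening: 0.0002
t: 18.85
eef_pos: [0.407, -0.2197, 0.1939]
ee_rot: [-0.789, 1.425, 0.795]
wrist_force: [0.8, -0.4, -0.1]
opening: 0.0007
('tip r 0.2209 phi 148.5 z 0.1979', array([ 0.8, -0.4, -0.1])) (array([-0.21,  0.41,  0.24]), array([ 0.005, -0.001, -0.004])) [-0.20914982  0.41213392  0.23367796] [-6.83480340e-02  2.66908119e-02 -4.73494264e-01 -1.20619659e-03
 -1.07490888e+00 -2.05671737e+00]
```

```bash
python3 -m pendant '[[0,0.4,0.24,0,0,0],[3.6,0,0,0,0,0],[3.6,0,0,0,0,0],[3.6,0,0,0,0,0],[3.4,0,0,0,0,0],[0,0,0,0,0,0],[0,0,0,0,0,0]]'
python3 - <<'E'
from h import *
P,R=target(147.9,.055,.225,0); print(tip(),to(P,R))
w=grab("scene","s12")[2]; crop("s12",230,150,410,285,4)
E
```

```text
t: 19.73
eef_pos: [0.4054, -0.2158, 0.0534]
ee_rot: [-0.788, 1.425, 0.791]
wrist_force: [0.4, -0.0, 0.8]
opening: 0.0006
('tip r 0.2243 phi 147.9 z 0.0574', array([ 0.4, -0. ,  0.8])) (array([ 0.24,  0.06, -0.01]), array([ 0.002, -0.001, -0.003]))
```

View pics/s12c.png

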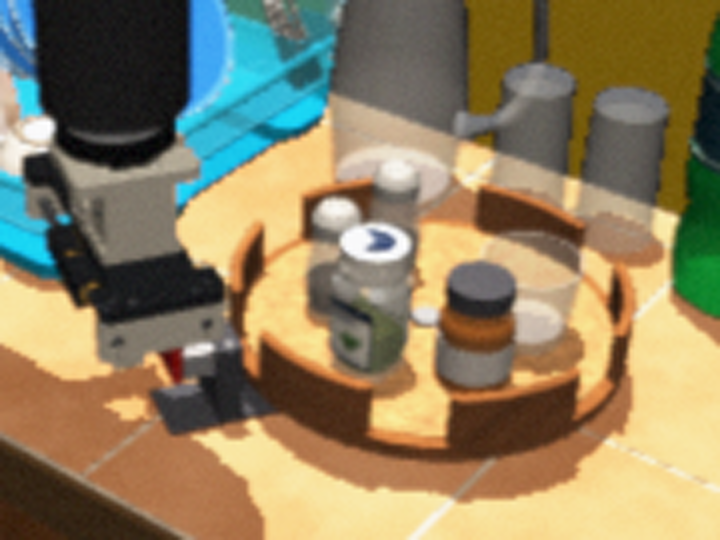

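```bash
python3 -m pendant '[[0,-0.6,0,0,0,0],[0,-0.5,0,0,0,0],[0,-0.4,0,0,0,0],[0,-0.4,0,0,0,0],[0,-0.4,0,0,0,0],[0,0,0,0,0,0]]'
python3 - <<'E'
from h import *
print(tip())
E
python3 -m pendant '[[0,-0.3,0,0,0,0],[0,-0.3,0,0,0,0],[0,-0.3,0,0,0,0],[0,0,0,0,0,0]]'
python3 - <<'E'
from h import *
print(tip())
E
```

```text
t: 20.52
eef_pos: [0.4242, -0.228, 0.0521]
ee_rot: [-0.786, 1.427, 0.791]
wrist_force: [-0.8, 0.5, -0.1]
opening: 0.0004
('tip r 0.2020 phi 148.0 z 0.0561', array([-0.8,  0.5, -0.1]))
t: 21.02
eef_pos: [0.432, -0.2329, 0.0522]
ee_rot: [-0.787, 1.426, 0.791]
wrist_force: [-1.7, 0.8, -0.4]
opening: 0.0006
('tip r 0.1927 phi 148.0 z 0.0562', array([-1.7,  0.8, -0.4]))
```

```bash
python3 -m pendant '[[0,-0.2,0,0,0,0],[0,-0.2,0,0,0,0],[0,0,0,0,0,0]]'
python3 - <<'E'
from h import *
print(tip())
E
python3 -m pendant '[[0,-0.2,0,0,0,0],[0,-0.2,0,0,0,0],[0,0,0,0,0,0]]'
python3 - <<'E'
from h import *
print(tip()); w=grab("scene","s13")[2]; print(phase(w,np.array([.5954,-.3351]),268))
E
```

```text
t: 21.4
eef_pos: [0.4354, -0.2349, 0.0522]
ee_rot: [-0.787, 1.426, 0.791]
wrist_force: [-2.3, -0.6, 0.2]
opening: 0.0004
('tip r 0.1888 phi 147.9 z 0.0562', array([-2.3, -0.6,  0.2]))
t: 21.78
eef_pos: [0.4388, -0.237, 0.0522]
ee_rot: [-0.787, 1.426, 0.791]
wrist_force: [-1.8, 0.5, -0.6]
opening: 0.0004
('tip r 0.1847 phi 147.9 z 0.0562', array([-1.8,  0.5, -0.6]))
(np.int64(1), [np.float64(266.0), np.float64(266.5), np.float64(267.0)])
```

Force is about 2–3 N, as expected for the sliding bolt, with no end stop felt yet. I'll continue in small steps.

```bash
for i in 1 2 3; do python3 -m pendant '[[0,-0.15,0,0,0,0],[0,-0.1,0,0,0,0],[0,0,0,0,0,0]]' | grep -E 'eef|wrist'; done
```

```text
eef_pos: [0.44, -0.2379, 0.0522]
wrist_force: [-4.1, 3.9, 3.3]
eef_pos: [0.4398, -0.2383, 0.0516]
wrist_force: [-9.7, 10.2, 8.0]
eef_pos: [0.4396, -0.2386, 0.0512]
wrist_force: [-16.0, 17.0, 14.6]
```

```bash
python3 -m pendant '[[0,0.6,0,0,0,0],[0,0.8,0,0,0,0],[0,1.5,0,0,0,0],[0,1.5,0,0,0,0],[-5,0,0,0,0,0],[-5,0,0,0,0,0],[-5,0,0,0,0,0],[0,0,0,0,0,0]]'
python3 -m pendant '[[-3,4,-3,0,0,0],[-3,4,-3,0,0,0],[0,0,0,0,0,0]]'
python3 - <<'E'
from h import *
C=np.array([.5954,-.3351])
w=grab("scene","s14")[2]; crop("s14",230,150,410,285,4); print(phase(w,C,268))
q=w.reshape(-1,3); v=q[:,:2]-C; r=np.hypot(*v.T); a=np.degrees(np.arctan2(v[:,1],v[:,0]))%360
k=(abs(q[:,2]-.130)<.004)&(r<.1)&(a>150)&(a<210); print("herb",k.sum(),np.median(q[k],0)[:2]-C)
k=(q[:,2]>.078)&(q[:,2]<.09)&(r>.15)&(r<.21)&(abs(a-150)<12); print("plate",k.sum(),np.percentile(r[k],[5,50,95]),np.median(a[k]))
E
```

```text
t: 23.95
eef_pos: [0.4101, -0.2178, 0.2065]
ee_rot: [-0.791, 1.42, 0.786]
wrist_force: [-0.3, 0.3, -0.3]
opening: 0.0
t: 24.32
eef_pos: [0.3069, -0.2262, 0.2645]
ee_rot: [-0.788, 1.422, 0.787]
wrist_force: [0.7, -0.4, 0.3]
opening: 0.0005
(np.int64(2), [np.float64(265.5), np.float64(266.0), np.float64(266.5), np.float64(267.0), np.float64(267.5)])
herb 139 [-0.0687812   0.00512288]
plate 32 [0.1672081  0.17118485 0.17390711] 148.14526079316028
```

View pics/s14c.png

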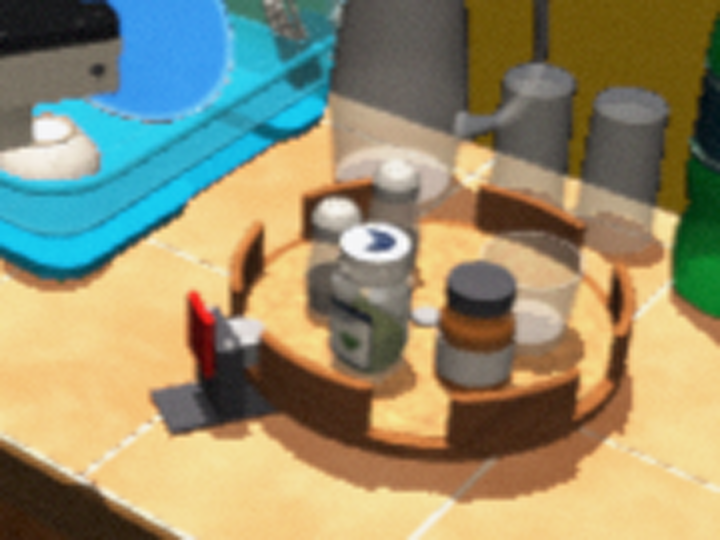

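```bash
python3 -c "
from station import arm; print(arm.close_job())"
```

```text
the job is handed in; nothing more can be done
None
```

I turned the carousel about 101° anticlockwise in two fingertip pushes in its rim notches, which brought the herb jar to the front. I then pushed the red plate home and handed the job in at about 24 s; it reports no verdict.

**Last checks:**
- **Stop:** the plate sits about 21 mm further in, up against the bracket, and the picture shows the bolt in the notch. Pushing force rose sharply at the end, to about 27 N total, so I took that as the end stop.
- **Herb jar:** it stands 69 mm in front of the axis and about 3 mm off the centre line.
- **Everything else:** all five things on the carousel are upright in the last picture, and the arm was clear at hand-in. I didn't measure the bystanders; the arm never went near them.

**What disagreed:**
- **Fingertip position:** `arm.tip_reach` says the fingertips are 19 mm ahead of the reported TCP, but depth images in three poses put them about 4 mm behind it. My first push therefore passed over the rim without turning the carousel. I used the measured value after that.
- **Carousel angle:** its final angle is about 1–2° short of the stop's centre line, within the bolt's play.
- **End-stop force:** part of that final force pointed upward (about 15 N), which I didn't explain.

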